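# Screw home the sight-glass retaining ring with the two-pin spanner

## Task

The sight glass in the pipe fitting has just been changed and its white retaining ring is only started in the thread. Take the two-pin spanner from the yellow stand, feel its pins into the ring's two holes with only a light push of a few newtons, turn the ring clockwise until it is fully home against its stop without over-straining it, then lift the spanner out and set it gently back upright in its pocket in the stand. Leave everything else on the deck where it is.

Things in the scene. Friction and masses are not known exactly. Their poses are not given: they have to be found in the camera images.
- flowsight: Fixed dark grey sight-flow fitting in a run of grey pipe on the deck, placed and turned anew each time. Origin on the deck (z = 0) under the axis of its round boss; z up; the pipe runs along its y axis, 366 mm over the elbow flanges, with two blue union nuts of 72 mm diameter, up to 95 mm high. The boss is 88 mm in diameter; its rim stands 110 mm above the deck.
- boss_rim (a point): Fixed point on the fitting: centre of the boss's mouth, level with its rim, 110 mm above the deck, axes as the fitting's. The round recess below it is 66 mm in diameter and 12 mm deep down to the white ring; the spanner's 56 mm head enters it. The glass under the ring is fragile: while the pins rest on the ring's face and not in its holes, press with well under 15 N (3 to 6 N is plenty to feel them drop in).
- ring_face (a point): Fixed point on the fitting, axes as the fitting's: centre of the white ring's upper face, on the vertical axis it turns about, 98 mm above the deck. The ring is flat, 10 mm thick, 63 mm outside, 30 mm inside. Fully engaged, the spanner's head rests on this face and the spanner's origin is 7 mm below this point, on the axis. Pins resting on the face beside the holes: origin level with it.
- hole_circle (a point): The same point as ring_face. Two round through holes of 9 mm diameter lie opposite each other in the ring's face, 22 mm from this axis. Where they stand round the ring is not measured (it hangs on the thread's start): at the start the line through them lies anywhere within 30 degrees either way of the fitting's x axis, and must be felt or seen. This point's axes do not turn with the ring.
- ring (a joint): Turn of the white retaining ring in rad, growing clockwise seen from above: 0 is backed off, 1.6 is home against a solid stop. Starts between 0.7 and 1.0. The ring turns stiffly (about 0.2 N m of friction) and stays where it is left. It tells how far the ring has been turned, not where its holes stand.
- spanner: Loose steel two-pin spanner, 0.2 to 0.31 kg, standing upright. Origin on its axis level with the pin tips; z up. Two pins at x = +22 and -22 mm: 6 mm diameter, round-ended, 7 mm long. At z = 7 to 19 mm a disc head of 56 mm diameter, then a 10 mm shank, then at z = 60 to 86 mm a blue cross bar to hold by its middle (50 N is ample): 90 mm along x, 14 mm thick along y. Same under a half turn.
- stand_seat (a point): Fixed point in the tool stand: where the spanner's origin lies when it stands in its pocket (on the pocket's axis, 14 mm above the deck). The pocket is 67 mm in diameter; the spanner may stand in it at any yaw.
- stand: Fixed yellow tool stand, 150 x 90 x 34 mm (x, y, z), origin on the deck under its centre. Round pocket for the spanner's head at x = -30 mm: 67 mm in diameter, 22 mm deep, with a 28 mm pedestal in its middle, top 21 mm above the deck, on which the head rests, pins hanging free beside it. Two steel plugs at x = +48 mm reach 46 mm above the deck.
- wrench: bystander: open wrench, 150 mm long, lying
- spare_nut: bystander: spare blue union nut, 60 mm diameter, 26 mm high
- old_ring: bystander: old plain grey ring, 62 mm diameter, 10 mm high
- rinse_bottle: bystander: white bottle with red cap, 66 mm diameter, 170 mm high
- beaker: bystander: clear beaker, 76 mm diameter, 90 mm high
- screwdriver: bystander: screwdriver, lying
- sample_jar: bystander: amber jar with blue lid, 60 mm diameter, 75 mm high
- old_glass: bystander: old glass disc in the blue parts tray, 54 mm diameter, 7 mm thick
There are look-alikes about, which are no part of the job. Several things have the shape of the stand; the one meant has the colours described above.

How it is judged (in metres and radians):
On the way, in this order (a step that is already met when the one before it is completed fails the run):
1. the spanner's two pins are down in the ring's holes (at least 5 mm below its face, on the axis, upright) (horizontal distance between spanner and ring_face below 0.004 m and z of spanner in the frame of ring_face below -0.005 m and angle between spanner's own z axis and vertical below 0.1 rad), for 0.2 s.
2. with the spanner engaged, the ring is turned home (1.55 rad or more) (all of step 1 and value of joint ring above 1.55 rad), for 0.1 s.
At the end, for the whole second after the job is handed in: The ring is home (joint 1.55 rad or more) and the spanner stands at rest in its pocket of the stand: within 6 mm of the pocket's axis, within 3 mm of its seated height, upright within 0.08 rad (value of joint ring above 1.55 rad and horizontal distance between spanner and stand_seat below 0.006 m and z of spanner in the frame of stand_seat between -0.003 and 0.003 m and angle between spanner's own z axis and vertical below 0.08 rad and linear speed of spanner below 0.02 m/s); the robot touches nothing.
It fails at once if the spanner leans on the ring with more than 15 N while its pins are not in the holes (less than 2 mm below the ring's face) (contact force between spanner and ring above 15 N and z of spanner in the frame of ring_face above -0.002 m).
It fails at once if the spanner bears on the fitting or its ring with more than 60 N (straining it against its stop, or knocking it) (contact force between spanner and ring above 60 N or contact force between spanner and flowsight above 60 N).
It fails at once if the spanner is knocked or dropped into the stand (more than 60 N) (contact force between spanner and stand above 60 N).
It fails at once if a bystander is moved by more than 25 mm (distance of any of wrench, spare_nut, old_ring, rinse_bottle, beaker, screwdriver, sample_jar, old_glass from where it was at the start of the episode above 0.025 m).
It also fails if it takes over 72 s, if anything falls off the work surface, if the arm or the gripper's body presses on something with over 40 N, if the wrist force passes 120 N, or if a joint passes its speed limit or range.

## Robot

A 6-joint arm with a two-finger parallel gripper is mounted at the origin on the work surface. World frame = base frame: x ahead of the robot, y to its left, z up, the work surface at z = 0. Lengths are in mm, angles in rad, forces in N, time in s.
With the tool pointing down it reaches from about 350 to 975 mm from the base axis. Payload 7.1 kg.
Tool frame: the origin (TCP) lies at the very end of the fingers, on their centre line; the grasp point (between the pads) lies 19 mm behind it; x points along the fingers, y is the direction in which the jaws open and shut, and the axes are right-handed (so a half turn about x gives the same grasp; the last joint's range is limited). The gripper opens to 88 mm and grips with 3 to 60 N. Pads are 20 mm wide; open, the fingers measure 115 mm over their backs; the gripper's body (75 mm by 178 mm) begins 61 mm behind the grasp point.
Start: joints at [1.107, 0.423, 1.63, -0, 1.089, -0.019], TCP at [268.891, 564.183, 222.675] pointing down, gripper open.
Joint ranges: [-3, 3], [-0.9, 2.11], [0.09, 2.58], [-1.31, 4.45], [0.11, 2.69], [-2.54, 2.54]. Speed limits (rad/s): [2.39, 2.39, 3.01, 3.14, 3.14, 3.14].

## Interface

Orientations are given as a rotation vector (axis times angle).
In Python, from workcell import ctrl gives the robot as it stands. The module is installed in compiled form; this text tells all that it offers.
- The arm moves only by the tool carry_out, never from a script. Its argument "commands" is a list of rows, each a list of 6 numbers: the shift along the tool's x, y, z in m, then the turn, a rotation vector about the tool's x, y, z in degrees. In form: [[tx, ty, tz, rx, ry, rz], ...]. A call has 1 to 8 rows; each row shifts and turns the pose as measured when the row begins, along the tool's axes as they then stand; what a row does not reach is not made up. A row lasts 1/8 s, in which the tool goes at most 62.5 mm and 10.7 degrees, less where a joint would pass 70% of its speed; a pose out of reach is approached as far as the arm can. A call with a gripper value outside its range is refused whole. "grip" is the closure, from 0 (fully open) to 1 (shut), set as the call begins (left out, the last holds). The fingers move at their own pace and stop on an object; the grip force is fixed at half the most. Time passes only in rows, so rows that do not move let the fingers close. It gives the time, the measured TCP pose, the force and the opening at its end, in the units of the state.
- ctrl.get_obs(): the state, without advancing time (a new reading comes with each control period).
- ctrl.get_image(name): name is "side" or "top"; returns a dict with "pixels" (384x512x3 uint8, blue, green, red), "intrinsics" (3x3 intrinsics, pixels), "rvec" (rotation vector, rad) and "tvec" (3), from world to camera coordinates, as OpenCV has them. Camera axes: x right, y down, z forward; pixel columns grow to the right and rows downward; lengths in mm; the calibration is good to about 2 mm. A picture is of the moment at which its call begins. There is no depth.
- ctrl.close_job(): hands the job in, once; it reports no verdict.
The state is a dict: "t": time; "qpos": joint angles; "qvel": joint speeds; "joint_torque": joint torques, N m; "ee_pos": TCP position; "orientation": TCP orientation; "ft_force": force on the tool from outside, world axes, zero at the start; "moment": the same for the moment, N m; "width": finger opening in mm.
Only numpy, scipy, OpenCV 4.12 (cv2) and the standard library are available. Lean on these libraries where they do the work, as an engineer would, in place of code of your own. Each camera call takes 0.05 s, during which the arm holds its last target. There are 200 camera calls.

## Working session

There is one attempt and no reset: what is moved stays moved. The work goes in short steps, Python scripts to look and compute and a tool call to move; the robot and the scene stay as the last step left them, time stands still between calls to the robot, and variables do not carry over. Pictures are saved under pics/ and viewed, about 8 in all and at most 12, crops included, and the job is handed in when it is done.

Besides the shell and the picture viewer there is one more tool, called after "Emit:" as name([rows], argument=value, ...), one row to a line, values as JSON. carry_out: Moves the arm, as the interface text tells. Its arguments: {"type":"object","properties":{"commands":{"type":"array"},"grip":{"type":"number"}},"required":["commands"]}

```bash
mkdir -p pics; cat > h.py <<'E'
import numpy as np, cv2
from workcell import ctrl
def img(n):
    d=ctrl.get_image(n); d['R']=cv2.Rodrigues(np.array(d['rvec'],float))[0]; d['t']=np.array(d['tvec'],float).ravel(); d['K']=np.array(d['intrinsics'],float); return d
def ray(d,u,v):
    return -d['R'].T@d['t'], d['R'].T@np.linalg.inv(d['K'])@np.array([u,v,1.])
def plane(d,u,v,z):
    c,r=ray(d,u,v); return c+r*(z-c[2])/r[2]
def proj(d,p):
    q=d['K']@(d['R']@np.array(p,float)+d['t']); return q[:2]/q[2]
def crop(d,u0,v0,u1,v1,s,name):
    cv2.imwrite('pics/'+name,cv2.resize(d['pixels'][v0:v1,u0:u1],None,fx=s,fy=s,interpolation=cv2.INTER_CUBIC))
E
python3 - <<'E'
from h import *
a=img('top');b=img('side')
for d,n in((a,'top'),(b,'side')):
    cv2.imwrite(f'pics/{n}0.png',cv2.resize(d['pixels'],None,fx=1.5,fy=1.5,interpolation=cv2.INTER_CUBIC))
    print(n,ray(d,256,192),d['K'][0,0])
print(ctrl.get_obs())
E
```

```text
top (array([ 380.18535427,   13.06738204, 1341.66574787]), array([ 0.10176163,  0.00118582, -0.99501598])) 402.78377180280984
side (array([ 1003.82417358, -1071.18474901,  1064.05874748]), array([-0.35502401,  0.67897263, -0.64279688])) 448.7117223605244
{'t': 0.1, 'qpos': array([ 1.10701131e+00,  4.23762044e-01,  1.63058772e+00,  7.08290937e-06,
        1.08859359e+00, -1.90300364e-02]), 'qvel': array([ 3.07699520e-04, -3.86111919e-04, -3.19072965e-03,  1.17850505e-03,
       -9.56353580e-05,  1.51221005e-04]), 'joint_torque': array([ 4.77979938e-05, -5.45614743e+01, -2.74320942e+01,  6.44714548e-02,
        1.89144997e-02, -1.00570790e-05]), 'ee_pos': array([268.67126022, 563.76422127, 221.99107069]), 'orientation': array([ 0.34777032,  1.5428393 , -0.34984216]), 'ft_force': array([-1.3053659 , -0.58480979,  0.73043863]), 'moment': array([-0.02785796,  0.01199428, -0.01169097]), 'width': 87.88304760531402}
```

View pics/top0.png

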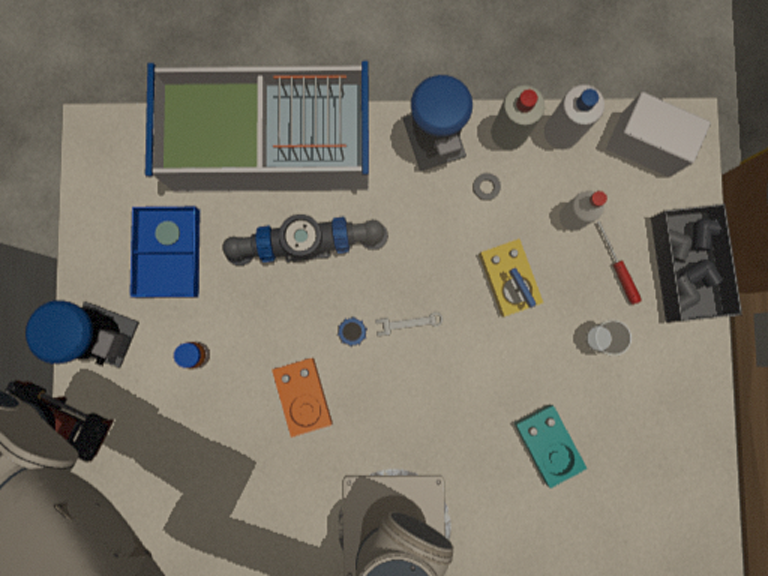

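View pics/side0.png

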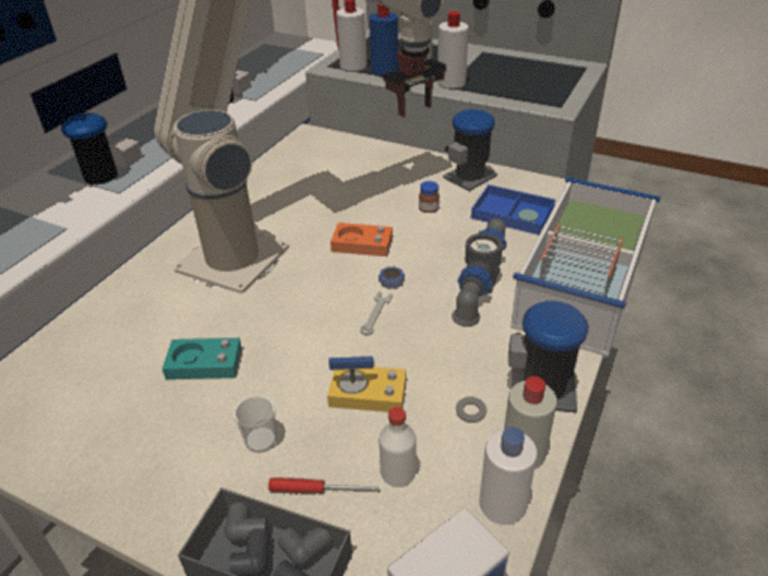

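The top view shows three stand-shaped objects (pixels at 1.5x): yellow (510,278), orange (302,397) and teal (550,446). Only the yellow one has the described colour and holds the spanner, with its blue bar at (519,287). The fitting's boss is at (301,236), with the white ring inside it. Next I'll measure these and confirm with a crop.

```bash
python3 - <<'E'
from h import *
def comps(m,amin):
    n,l,s,c=cv2.connectedComponentsWithStats(m.astype(np.uint8)); return [(i,s[i],c[i],l==i) for i in range(1,n) if s[i][4]>amin]
for n in('top','side'):
    d=img(n);im=d['pixels'];h=cv2.cvtColor(im,cv2.COLOR_BGR2HSV);H,S,V=cv2.split(h)
    np.save(n+'.npy',im)
    for i,s,c,m in comps((H>20)&(H<33)&(S>130)&(V>90),100):
        r=cv2.minAreaRect(np.argwhere(m)[:,::-1].astype(np.float32)); print(n,'yellow',s,c,r,plane(d,*r[0],34))
    for i,s,c,m in comps((H>100)&(H<125)&(S>110)&(V>40),40):
        r=cv2.minAreaRect(np.argwhere(m)[:,::-1].astype(np.float32)); print(n,'blue',s,r,plane(d,*r[0],100 if n=='top' else 93))
    for i,s,c,m in comps((S<45)&(V>185),30):
        print(n,'white',s,c,plane(d,*c,98))
d=img('top'); 
A=cv2.resize(d['pixels'][135:179,178:222],(480,480),interpolation=cv2.INTER_CUBIC)
B=cv2.resize(d['pixels'][155:215,310:370],(480,480),interpolation=cv2.INTER_CUBIC)[:, :300]
cv2.imwrite('pics/c1.png',np.hstack([A,B]))
E
```

```text
top yellow [321 160  41  51 809] [339.04326329 182.2039555 ] ((340.54791259765625, 184.79454040527344), (45.17787551879883, 27.6217098236084), 69.44395446777344) [ 534.73365793 -261.81560874   34.        ]
top blue [241  41   5  75 261] ((242.84986877441406, 77.99299621582031), (74.04518127441406, 3.7792439460754395), 88.85424041748047) [871.00102636  52.58407039 100.        ]
top blue [ 97  42   6  75 327] ((99.58317565917969, 79.00971984863281), (4.36605978012085, 74.05638122558594), 0.9548412561416626) [872.48704148 507.06835602 100.        ]
top blue [ 275   50   40   39 1220] ((294.5, 69.0), (38.0, 39.0), 90.0) [ 898.66428166 -111.74186323  100.        ]
top blue [388  60  11  11  89] ((392.50006103515625, 64.5000228881836), (9.899494171142578, 9.899494171142578), 45.0) [ 910.11069619 -423.56226401  100.        ]
top blue [  87  138   46   60 2480] ((109.5, 167.5), (59.0, 45.0), 90.0) [588.56142285 470.05613322 100.        ]
top blue [221 145  11  21 173] ((226.25387573242188, 155.03077697753906), (19.969593048095703, 8.930500984191895), 82.87498474121094) [624.1127285  106.2335
[... 2295 characters left out ...]
634  56.9341142 ] [-364.94280463  791.69983721   98.        ]
side white [ 165   84  118   51 2071] [213.70062772 105.26267504] [ 38.8565327 402.2945159  98.       ]
side white [   0  106  121   90 2039] [ 54.77587052 146.28984796] [-364.72600571 -128.32287273   98.        ]
side white [    0   110   401   274 40924] [198.5032988  260.72429381] [ 456.29612942 -390.45621462   98.        ]
side white [413 134  23  66 145] [423.9862069 167.1862069] [950.80473637 318.71623715  98.        ]
side white [310 270   8   6  31] [313.29032258 272.61290323] [ 765.92106607 -293.60844599   98.        ]
side white [256 288  15  13 137] [262.83941606 294.35036496] [ 672.08588719 -417.88282302   98.        ]
```

View pics/c1.png

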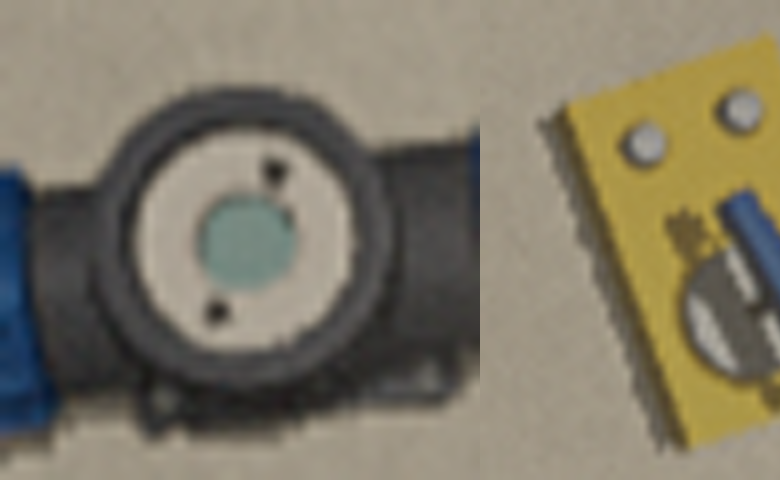

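The crop confirms the yellow stand with the spanner. It also shows the ring's holes at crop pixels (277,172) and (217,314). Now I'll measure precisely.

```bash
cat > m.py <<'E'
from h import *
d=img('top');e=img('side')
def region(d,u0,v0,u1,v1,f):
    s=8;p=cv2.resize(d['pixels'][v0:v1,u0:u1],None,fx=s,fy=s,interpolation=cv2.INTER_CUBIC)
    H,S,V=[x.astype(int) for x in cv2.split(cv2.cvtColor(p,cv2.COLOR_BGR2HSV))]
    m=f(H,S,V).astype(np.uint8)
    n,l,st,c=cv2.connectedComponentsWithStats(m); out=[]
    for i in np.argsort(-st[1:,4])[:3]+1:
        cs=max(cv2.findContours((l==i).astype(np.uint8),cv2.RETR_EXTERNAL,cv2.CHAIN_APPROX_NONE)[0],key=len)
        out.append(((cv2.convexHull(cs)[:,0]+.5)/s-.5+[u0,v0],st[i,4]/s/s,(c[i]+.5)/s-.5+[u0,v0]))
    return out
blue=lambda H,S,V:(H>98)&(H<125)&(S>90)
yel=lambda H,S,V:(H>18)&(H<35)&(S>110)
for dd,nm,box,z in((d,'top',(330,170,365,212),100),(e,'side',(215,235,252,250),93)):
    b=region(dd,*box,blue)[0]; r=cv2.minAreaRect(b[0].astype(np.float32));print(nm,'bar',r,b[1],plane(dd,*r[0],z))
    if nm=='top':
        P=np.array([plane(d,*q,100)[:2] for q in b[0]],np.float32);print(cv2.minAreaRect(P))
y=region(d,315,155,370,215,yel)[0];P=np.array([plane(d,*q,34)[:2] for q in y[0]],np.float32);r=cv2.minAreaRect(P);print('stand top',r,cv2.boxPoints(r))
pl=region(d,322,160,350,180,lambda H,S,V:(S<60)&(V>120))
for b in pl:print('plug',b[1],plane(d,*b[2],46))
w=region(d,185,143,216,171,lambda H,S,V:(S<60)&(V>120))[0]
(c,a,an)=cv2.fitEllipse(w[0].astype(np.float32));print('ring white',c,a,plane(d,*c,98))
g=region(d,192,148,210,166,lambda H,S,V:(H>60)&(H<100)&(S>35))[0]
(c,a,an)=cv2.fitEllipse(g[0].astype(np.float32));print('glass',c,a,plane(d,*c,98),plane(d,*c,88))
k=region(d,180,136,222,180,lambda H,S,V:V<95)
gy=d['pixels'].min(2)
hs=[]
for x,yy in((277,172),(217,314)):
    u,v=178+(x+.5)/10.909-.5,135+(yy+.5)/10.909-.5
    hb=min(region(d,int(u)-4,int(v)-4,int(u)+6,int(v)+6,lambda H,S,V:V<100),key=lambda t:np.hypot(*(t[2]-[u,v])));hs.append(plane(d,*hb[2],98));print('hole',hb[1],hb[2],(u,v),hs[-1])
h=hs[0]-hs[1];print('mid',(hs[0]+hs[1])/2,np.hypot(*h[:2]),np.degrees(np.arctan2(h[1],h[0])))
un=[plane(d,226.25,155.03,85)[:2],plane(d,175.76,162.47,85)[:2]];q=un[1]-un[0];print('pipe dir',np.degrees(np.arctan2(q[1],q[0])))
w=region(e,305,150,340,176,lambda H,S,V:(S<60)&(V>120))
for b in w:print('side white',b[1],b[2],plane(e,*b[2],98))
g=region(e,310,155,335,172,lambda H,S,V:(H>60)&(H<100)&(S>35))
for b in g[:1]:print('side glass',b[1],b[2],plane(e,*b[2],98),plane(e,*b[2],88))
crop(e,300,145,345,180,16,'side_boss.png')
E
python3 m.py
```

```text
top bar ((348.6568298339844, 191.09654235839844), (27.44194984436035, 3.574341297149658), 60.461219787597656) 76.796875 [ 507.02814137 -272.52291508  100.        ]
((507.1349792480469, -272.47454833984375), (84.67047119140625, 11.186452865600586), 28.021883010864258)
side bar ((233.63278198242188, 241.63914489746094), (6.644125461578369, 28.29638671875), 87.79740142822266) 135.46875 [ 508.82948581 -278.97639977   93.        ]
stand top ((534.9796752929688, -260.6471862792969), (149.5529327392578, 95.6692123413086), 18.828218460083008) [[ 448.76672 -239.50494]
 [ 479.6422  -330.05493]
 [ 621.1926  -281.78943]
 [ 590.31714 -191.23944]]
plug 70.6875 [ 608.79936343 -221.11772391   46.        ]
plug 14.125 [ 574.11917587 -228.10068731   46.        ]
plug 14.109375 [ 587.48529254 -267.54230401   46.        ]
ring white (199.9659881591797, 156.68325805664062) (19.815385818481445, 20.274925231933594) [620.12833178 188.58224818  98.        ]
glass (199.0083770751953, 156.59027099609375) (4.840792179107666, 6.5747528076171875) [620.45369072 191.5764023   98.        ] [622.38562731 193.01174793  88.        ]
hole 3.5625 [202.71710526 150.30372807] (202.93771198093316, 150.31263177193142) [640.25383241 179.99547477  98.        ]
hole 2.984375 [197.41917539 163.14234293] (197.4376661472179, 163.32940691172428) [599.7974043  196.50839215  98.        ]
mid [620.02561836 188.25193346  98.        ] 43.696670538583035 -22.20358728741943
pipe dir 97.8989675599354
side white 230.46875 [310.46233898 158.79190678] [567.85982443 201.51183206  98.        ]
side white 118.421875 [322.04947058 163.451519  ] [616.0990092  191.81407228  98.        ]
side white 91.953125 [337.46706669 164.50895285] [668.49641044 208.48617639  98.        ]
side glass 3.640625 [321.88921674 165.22934549] [619.23407259 181.44497674  98.        ] [615.25305071 194.41136961  88.        ]
```

View pics/side_boss.png

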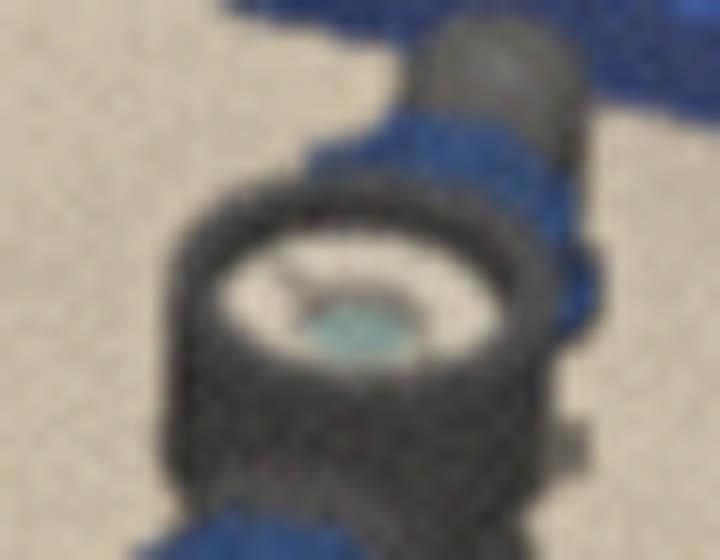

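The side crop shows the ring, with its glass centred near crop (363,315), and agrees with the top view. The ring axis is about (620,188) and the hole line lies at -22° in world. The bar is at about (507,-272), yaw 28°. Next is a helper that turns targets into tool-frame deltas.

```bash
cat > go.py <<'E'
import sys
from h import *
from scipy.spatial.transform import Rotation as Ro
# args: x y z (mm, TCP) bar angle (deg): jaw y = bar+90 (mod 180)
def delta(x,y,z,bar):
    o=ctrl.get_obs();R=Ro.from_rotvec(o['orientation']);p=np.array(o['ee_pos'])
    best=None
    for k in(90,-90):
        b=np.radians(bar+k);X=np.array([0,0,-1.]);Y=np.array([np.cos(b),np.sin(b),0]);T=Ro.from_matrix(np.c_[X,Y,np.cross(X,Y)])
        r=(R.inv()*T).as_rotvec(degrees=True)
        if best is None or np.linalg.norm(r)<np.linalg.norm(best):best=r
    Y=R.as_matrix()[:,1]
    bn=(np.degrees(np.arctan2(Y[1],Y[0]))-90+90)%180-90
    np.set_printoptions(precision=2,suppress=True)
    print('t',round(o['t'],2),'tcp',p,'bar now',round(bn,2),'F',np.array(o['ft_force']),'M',np.array(o['moment']),'w',round(o['width'],1))
    print('R',R.as_matrix().ravel());print('shift tool mm',R.inv().apply(np.array([x,y,z])-p),'turn deg',best,'q',np.array(o['qpos']))
if len(sys.argv)>4: delta(*map(float,sys.argv[1:5]))
E
python3 go.py 507 -272 200 28
```

```text
t 0.35 tcp [268.86 564.08 222.53] bar now -25.48 F [-0.21  0.44 -0.09] M [ 0.02 -0.04 -0.01] w 87.6
R [-0.    0.43  0.9  -0.    0.9  -0.43 -1.   -0.    0.  ]
shift tool mm [  22.74 -652.27  574.7 ] turn deg [-53.48  -0.01   0.02] q [ 1.11  0.42  1.63 -0.    1.09 -0.02]
```

Emit:
carry_out([
  [0, -0.045, 0.04, 9, 0, 0],
  [0, -0.038, 0.046, 9, 0, 0],
  [0, -0.031, 0.052, 9, 0, 0],
  [0, -0.022, 0.056, 9, 0, 0],
  [0, -0.013, 0.058, 9, 0, 0],
  [0, -0.004, 0.06, 9, 0, 0],
  [0, 0.006, 0.06, 9, 0, 0],
  [0, 0.015, 0.058, 9, 0, 0],
], grip=0)

```text
t: 1.35
ee_pos: [397.4, 91.6, 223.0]
orientation: [1.334, 1.126, -1.322]
ft_force: [0.9, 0.3, -0.7]
width: 88.0
```

```bash
python3 go.py 507 -272 170 28
```

```text
t 1.35 tcp [397.39  91.56 222.98] bar now 80.65 F [ 0.87  0.31 -0.67] M [-0.07  0.02 -0.04] w 88.0
R [ 0.01  0.99 -0.16  0.   -0.16 -0.99 -1.    0.01 -0.  ]
shift tool mm [ 52.37 166.92 341.17] turn deg [52.65 -0.37 -0.17] q [0.2  0.09 2.09 0.   0.96 0.36]
```

Emit:
carry_out([
  [0.005, 0.024, 0.0485, 7.5, 0, 0],
  [0.005, 0.03, 0.045, 7.5, 0, 0],
  [0.007, 0.0355, 0.041, 7.5, 0, 0],
  [0.007, 0.0405, 0.0355, 7.5, 0, 0],
  [0.007, 0.045, 0.03, 7.5, 0, 0],
  [0.007, 0.048, 0.024, 7.5, 0, 0],
  [0.007, 0.051, 0.0175, 7.5, 0, 0],
  [0, 0, 0, 0, 0, 0],
])

```text
t: 2.35
ee_pos: [505.5, -288.9, 178.4]
orientation: [1.984, 0.453, -1.955]
ft_force: [-0.6, 1.0, -0.2]
width: 87.7
```

```bash
python3 go.py 507 -272 68 28
```

```text
t 2.35 tcp [ 505.47 -288.94  178.42] bar now 25.95 F [-0.64  1.05 -0.19] M [-0.03  0.14  0.02] w 87.7
R [ 0.01  0.44 -0.9   0.   -0.9  -0.44 -1.    0.   -0.01]
shift tool mm [110.47 -15.01  -7.29] turn deg [-2.05 -0.77 -0.25] q [-0.54  0.41  1.77  0.01  0.95  0.57]
```

Emit:
carry_out([
  [0, -0.015, -0.0073, -2, -0.8, 0],
  [0, 0, 0, 0, 0, 0],
  [0.03, 0, 0, 0, 0, 0],
  [0.03, 0, 0, 0, 0, 0],
  [0.03, 0, 0, 0, 0, 0],
  [0.015, 0, 0, 0, 0, 0],
  [0, 0, 0, 0, 0, 0],
])

```text
t: 3.22
ee_pos: [506.1, -263.0, 74.1]
orientation: [1.937, 0.494, -1.935]
ft_force: [0.1, 0.2, -0.2]
width: 88.2
```

```bash
python3 go.py 507 -272 68 28; python3 -c "
from h import *
e=img('side');crop(e,195,200,285,275,8,'pre.png')
np.set_printoptions(suppress=True)
print(proj(e,(507,-272,87)),proj(e,(507,-272,68)))"
```

```text
t 3.23 tcp [ 506.1  -262.99   74.07] bar now 28.96 F [ 0.11  0.19 -0.16] M [-0.01  0.12 -0.05] w 88.2
R [ 0.    0.48 -0.87 -0.01 -0.87 -0.48 -1.    0.01  0.  ]
shift tool mm [6.12 8.28 3.57] turn deg [ 0.96  0.01 -0.34] q [-0.5   0.55  1.84 -0.    0.74  0.57]
[234.32513839 241.30523152] [234.68203267 245.68206771]
```

View pics/pre.png

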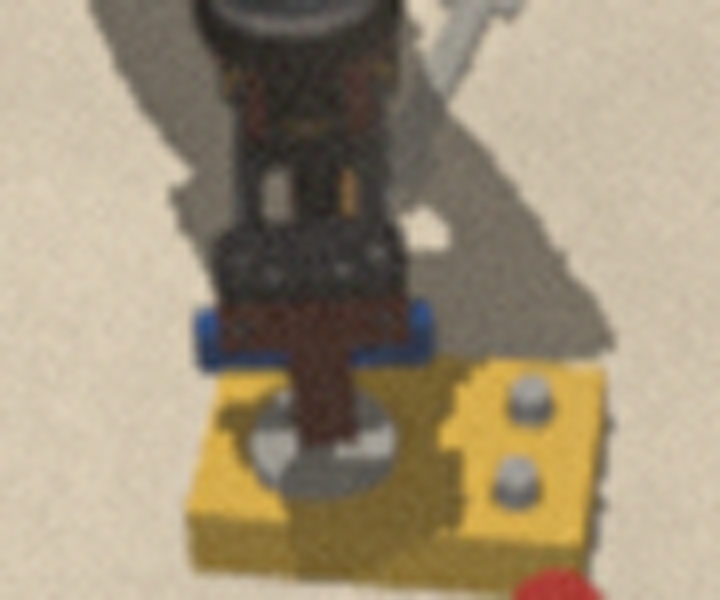

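Emit:
carry_out([
  [0.006, 0.0083, 0.0035, 1, 0, 0],
  [0, 0, 0, 0, 0, 0],
  [0, 0, 0, 0, 0, 0],
])

```text
t: 3.65
ee_pos: [509.2, -273.8, 71.0]
orientation: [1.951, 0.473, -1.94]
ft_force: [0.4, 1.5, -0.2]
width: 87.8
```

```bash
python3 go.py 507 -272 68 28
```

```text
t 3.65 tcp [ 509.22 -273.82   70.99] bar now 27.88 F [ 0.36  1.53 -0.2 ] M [-0.07  0.17  0.02] w 87.8
R [ 0.01  0.47 -0.88 -0.01 -0.88 -0.47 -1.    0.01 -0.  ]
shift tool mm [ 2.96 -2.68  1.12] turn deg [-0.12 -0.17 -0.61] q [-0.51  0.56  1.83 -0.    0.74  0.58]
```

Emit:
carry_out([
  [0.003, -0.0025, 0.001, 0, 0, -0.5],
  [0, 0, 0, 0, 0, 0],
])

```text
t: 3.9
ee_pos: [507.1, -272.2, 68.2]
orientation: [1.953, 0.483, -1.946]
ft_force: [0.3, 0.3, 0.4]
width: 87.8
```

Emit:
carry_out([
  [0, 0, 0, 0, 0, 0],
  [0, 0, 0, 0, 0, 0],
  [0, 0, 0, 0, 0, 0],
  [0, 0, 0, 0, 0, 0],
  [0, 0, 0, 0, 0, 0],
  [0, 0, 0, 0, 0, 0],
], grip=1)

```text
t: 4.65
ee_pos: [507.1, -272.1, 68.2]
orientation: [1.953, 0.483, -1.946]
ft_force: [-0.6, -0.4, -0.5]
width: 31.0
```

```bash
python3 go.py 507 -272 68 28
```

```text
t 4.65 tcp [ 507.14 -272.11   68.23] bar now 27.88 F [-0.65 -0.45 -0.51] M [-0.02  0.16 -0.03] w 31.0
R [ 0.    0.47 -0.88  0.   -0.88 -0.47 -1.    0.   -0.  ]
shift tool mm [ 0.23 -0.16  0.08] turn deg [-0.12 -0.19 -0.1 ] q [-0.51  0.57  1.83  0.    0.74  0.57]
```

Emit:
carry_out([
  [0, 0, 0, 0, 0, 0],
  [0, 0, 0, 0, 0, 0],
  [0, 0, 0, 0, 0, 0],
  [0, 0, 0, 0, 0, 0],
])

```text
t: 5.15
ee_pos: [507.1, -272.1, 68.2]
orientation: [1.953, 0.483, -1.946]
ft_force: [0.4, 0.8, -0.2]
width: 13.6
```

```bash
python3 go.py 507 -272 68 28
```

```text
t 5.15 tcp [ 507.09 -272.07   68.17] bar now 27.88 F [ 0.39  0.78 -0.24] M [-0.09  0.15 -0.02] w 13.6
R [ 0.    0.47 -0.88  0.   -0.88 -0.47 -1.    0.   -0.  ]
shift tool mm [ 0.17 -0.1   0.04] turn deg [-0.12 -0.19 -0.1 ] q [-0.51  0.57  1.83  0.    0.74  0.57]
```

Emit:
carry_out([
  [-0.02, 0, 0, 0, 0, 0],
  [-0.04, 0, 0, 0, 0, 0],
  [-0.05, 0, 0, 0, 0, 0],
  [-0.05, 0, 0, 0, 0, 0],
  [-0.01, 0, 0, 0, 0, 0],
  [0, 0, 0, 0, 0, 0],
])

```text
t: 5.9
ee_pos: [503.9, -270.7, 238.7]
orientation: [1.949, 0.489, -1.954]
ft_force: [0.2, 0.2, -3.0]
width: 13.7
```

```bash
python3 go.py 620 188 230 -22.2; python3 - <<'E'
from h import *
e=img('side');o=ctrl.get_obs();p=o['ee_pos']+np.array([0,0,19.])
s=8;u,v=proj(e,p);print('grasp pt',u,v);u0,v0=int(u)-40,int(v)-40
for L in(-45,45):
    b=np.radians(27.88);print(proj(e,p+L*np.array([np.cos(b),np.sin(b),0])))
x=cv2.resize(e['pixels'][v0:v0+80,u0:u0+80],None,fx=s,fy=s,interpolation=cv2.INTER_CUBIC)
cv2.imwrite('pics/lift.png',x[:600]);print(u0,v0)
H,S,V=cv2.split(cv2.cvtColor(x,cv2.COLOR_BGR2HSV));m=((H>98)&(H<125)&(S>90)).astype(np.uint8)
n,l,st,c=cv2.connectedComponentsWithStats(m)
for i in range(1,n):
    if st[i,4]>100:print(st[i]/[s,s,s,s,64.]+[u0,v0,0,0,0])
E
```

```text
t 5.9 tcp [ 503.86 -270.67  238.74] bar now 27.88 F [ 0.23  0.23 -2.99] M [-0.03  0.13  0.  ] w 13.7
R [-0.    0.47 -0.88  0.   -0.88 -0.47 -1.   -0.01  0.  ]
shift tool mm [  10.25 -351.1  -317.13] turn deg [50.08  0.21  0.26] q [-0.51  0.33  1.73  0.    1.09  0.57]
grasp pt 230.02705750580566 197.67954473049676
[213.72457276 198.29202194]
[246.31794151 197.06750335]
190 157
[253.5     180.375    15.25      8.       36.34375]
[242.5      195.25       2.75       2.25       3.984375]
[214.625   201.75      5.        1.        3.28125]
```

View pics/lift.png

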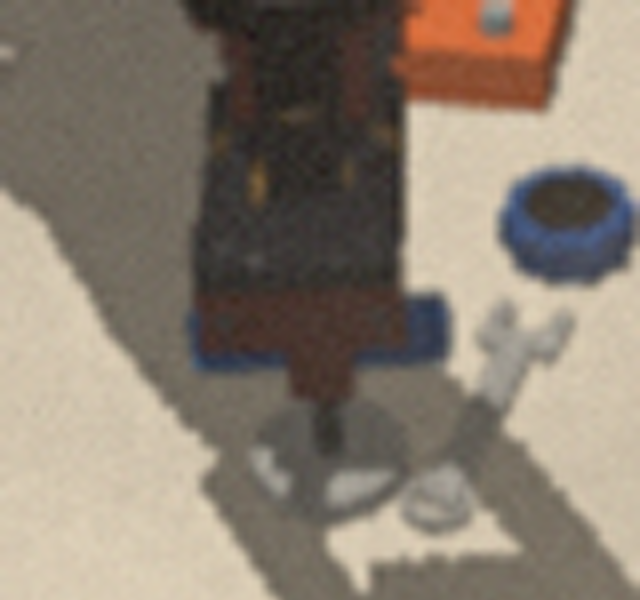

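The bar ends at u=213.7 and 246.2 match the prediction, so the spanner is centred in the jaws and upright. Its weight reads 3 N. Now to the fitting.

Emit:
carry_out([
  [0, -0.0267, -0.0241, -10, 0, 0],
  [0, -0.022, -0.0284, -10, 0, 0],
  [0, -0.0168, -0.0318, -10, 0, 0],
  [0, -0.011, -0.0343, -10, 0, 0],
  [0, -0.005, -0.0357, -10, 0, 0],
  [0, 0.0013, -0.036, -10, 0, 0],
  [0, 0.0075, -0.0352, -10, 0, 0],
  [0, 0.0135, -0.0334, -10, 0, 0],
])

```text
t: 6.95
ee_pos: [561.3, 17.8, 218.7]
orientation: [0.941, 1.392, -0.96]
ft_force: [0.4, 0.3, -1.1]
width: 13.5
```

```bash
python3 go.py 620 188 220 -22.2
```

```text
t 6.95 tcp [561.28  17.8  218.71] bar now -69.81 F [ 0.38  0.26 -1.09] M [-0.01 -0.01  0.03] w 13.5
R [-0.04  0.94  0.34  0.01  0.35 -0.94 -1.   -0.03 -0.02]
shift tool mm [  -1.52  113.77 -139.54] turn deg [-47.62  -1.94   1.07] q [ 0.    0.35  1.75  0.01  1.07 -0.35]
```

Emit:
carry_out([
  [0, 0.019, -0.0232, -8, 0, 0],
  [0, 0.022, -0.0204, -8, 0, 0],
  [0, 0.0246, -0.017, -8, 0, 0],
  [0, 0.0268, -0.0135, -8, 0, 0],
  [0, 0.0284, -0.0097, -8, 0, 0],
  [0, 0.0295, -0.0056, -8, 0, 0],
  [0, 0, 0, 0, 0, 0],
  [0, 0, 0, 0, 0, 0],
])

```text
t: 7.95
ee_pos: [608.7, 194.5, 194.8]
orientation: [0.27, 1.622, -0.284]
ft_force: [-0.1, -0.9, -3.4]
width: 13.4
```

```bash
python3 go.py 620 188 185 -22.2
```

```text
t 7.95 tcp [608.69 194.49 194.83] bar now -20.0 F [-0.13 -0.9  -3.36] M [-0.02 -0.13 -0.01] w 13.4
R [-0.07  0.34  0.94  0.    0.94 -0.34 -1.   -0.02 -0.07]
shift tool mm [ 9.   -2.03 13.47] turn deg [ 2.16 -3.77  1.22] q [ 0.28  0.5   1.57  0.03  1.13 -0.95]
```

Emit:
carry_out([
  [0.0, -0.002, 0.0135, 2.1, -3.8, 1.2],
  [0, 0, 0, 0, 0, 0],
])

```text
t: 8.2
ee_pos: [619.2, 185.8, 191.6]
orientation: [0.305, 1.551, -0.309]
ft_force: [-0.2, 0.0, -1.8]
width: 14.2
```

```bash
python3 go.py 620 188 170 -22.2
```

```text
t 8.2 tcp [619.23 185.82 191.64] bar now -22.4 F [-0.22  0.   -1.76] M [0.   0.01 0.02] w 14.2
R [-0.    0.38  0.92 -0.    0.92 -0.38 -1.   -0.   -0.  ]
shift tool mm [21.63  2.38 -0.08] turn deg [-0.2  -0.1   0.17] q [ 0.27  0.49  1.6  -0.    1.05 -0.91]
```

Emit:
carry_out([
  [0.015, 0.0023, 0, 0, 0, 0],
  [0.014, 0, 0, 0, 0, 0],
  [0.005, 0, 0, 0, 0, 0],
  [0, 0, 0, 0, 0, 0],
])

```text
t: 8.7
ee_pos: [618.8, 186.9, 153.9]
orientation: [0.305, 1.556, -0.311]
ft_force: [-0.5, -0.3, -2.2]
width: 14.0
```

```bash
python3 go.py 620 188 154 -22.2;python3 - <<'E'
from h import *
e=img('side');crop(e,285,120,355,180,9,'down.png')
E
```

```text
t 8.7 tcp [618.76 186.88 153.87] bar now -22.47 F [-0.46 -0.28 -2.17] M [-0.02 -0.03  0.01] w 14.0
R [-0.01  0.38  0.92 -0.    0.92 -0.38 -1.   -0.01 -0.01]
shift tool mm [-0.14  1.5   0.71] turn deg [-0.27 -0.35  0.3 ] q [ 0.28  0.54  1.62 -0.    0.99 -0.9 ]
```

View pics/down.png

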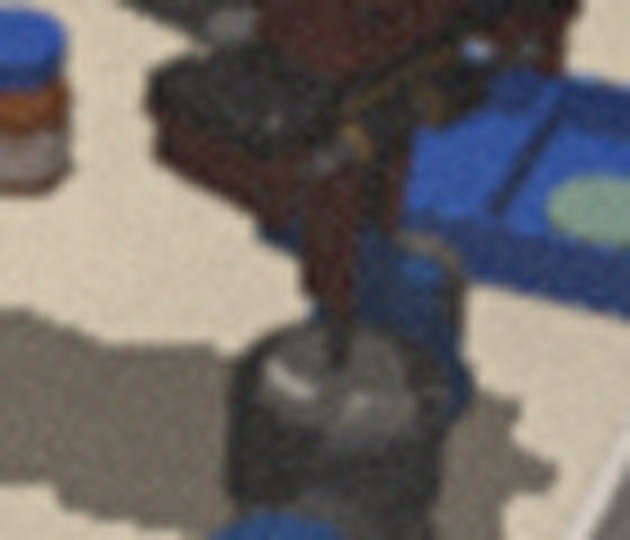

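The head is in the recess at crop (335,365) with no contact force. I'll correct the lateral offset and feel down gently.

Emit:
carry_out([
  [0, 0.0015, 0.0007, 0, 0, 0],
  [0, 0, 0, 0, 0, 0],
  [0.0015, 0, 0, 0, 0, 0],
  [0, 0, 0, 0, 0, 0],
])

```text
t: 9.25
ee_pos: [621.0, 188.5, 153.8]
orientation: [0.305, 1.554, -0.31]
ft_force: [-0.3, 0.1, -2.2]
width: 14.1
```

```bash
python3 go.py 620 188 151 -22.2
```

```text
t 9.25 tcp [620.95 188.52 153.83] bar now -22.45 F [-0.27  0.06 -2.19] M [-0.03 -0.01 -0.01] w 14.1
R [-0.01  0.38  0.92 -0.    0.92 -0.38 -1.   -0.   -0.  ]
shift tool mm [ 2.84 -0.83 -0.67] turn deg [-0.25 -0.24  0.21] q [ 0.28  0.54  1.62 -0.    0.99 -0.9 ]
```

Emit:
carry_out([
  [0.002, -0.0008, -0.0007, 0, 0, 0],
  [0.001, 0, 0, 0, 0, 0],
])

```text
t: 9.5
ee_pos: [619.9, 188.0, 150.8]
orientation: [0.306, 1.553, -0.31]
ft_force: [0.5, 0.9, -2.8]
width: 13.9
```

Emit:
carry_out([
  [0.001, 0, 0, 0, 0, 0],
  [0.001, 0, 0, 0, 0, 0],
])

```text
t: 9.75
ee_pos: [620.1, 188.3, 148.8]
orientation: [0.306, 1.553, -0.309]
ft_force: [0.1, 1.9, -1.1]
width: 13.8
```

```bash
python3 go.py 620 188 149 -22.2
```

```text
t 9.75 tcp [620.06 188.27 148.83] bar now -22.46 F [ 0.13  1.89 -1.14] M [ 0.24  0.05 -0.03] w 13.8
R [-0.    0.38  0.92 -0.    0.92 -0.38 -1.   -0.   -0.  ]
shift tool mm [-0.17 -0.27  0.04] turn deg [-0.26 -0.22  0.17] q [ 0.28  0.54  1.62  0.    0.98 -0.9 ]
```

The pins have dropped in, about 3 mm below the face. I'll ease +y slightly and go on down.

Emit:
carry_out([
  [0.001, 0.0005, -0.0002, 0, 0, 0],
  [0.001, 0, 0, 0, 0, 0],
])

```text
t: 10.0
ee_pos: [620.0, 188.8, 146.6]
orientation: [0.306, 1.553, -0.31]
ft_force: [0.4, -0.3, -2.1]
width: 13.9
```

Emit:
carry_out([
  [0.001, 0, 0, 0, 0, 0],
])

```text
t: 10.12
ee_pos: [619.9, 188.7, 145.4]
orientation: [0.306, 1.553, -0.31]
ft_force: [-0.2, -0.1, -3.2]
width: 13.8
```

```bash
python3 go.py 620 188 146 -22.2
```

```text
t 10.12 tcp [619.93 188.67 145.43] bar now -22.46 F [-0.18 -0.09 -3.24] M [ 0.03 -0.02  0.04] w 13.8
R [-0.01  0.38  0.92 -0.    0.92 -0.38 -1.   -0.   -0.  ]
shift tool mm [-0.57 -0.6   0.32] turn deg [-0.26 -0.23  0.19] q [ 0.28  0.55  1.62 -0.    0.98 -0.9 ]
```

Fully engaged at about 6.8 mm deep with negligible side force. Now the clockwise turn, which is positive about tool x.

Emit:
carry_out([
  [0, 0, 0, 0, 0, 0],
  [0, 0, 0, 0, 0, 0],
  [0, 0, 0, 5, 0, 0],
  [0, 0, 0, 5, 0, 0],
])

```text
t: 10.62
ee_pos: [620.3, 189.1, 145.4]
orientation: [0.446, 1.528, -0.449]
ft_force: [0.8, -0.3, -3.5]
width: 13.8
```

```bash
python3 go.py 620 188.6 145.5 -50
```

```text
t 10.62 tcp [620.25 189.05 145.39] bar now -32.69 F [ 0.82 -0.27 -3.51] M [-0.14  0.01  0.18] w 13.8
R [-0.    0.54  0.84 -0.    0.84 -0.54 -1.   -0.   -0.  ]
shift tool mm [-0.11 -0.52  0.03] turn deg [17.31 -0.14  0.21] q [ 0.28  0.55  1.62  0.    0.97 -0.72]
```

Emit:
carry_out([
  [0, -0.0003, 0, 5, 0, 0],
  [0, 0, 0, 5, 0, 0],
  [0, 0, 0, 5, 0, 0],
  [0, 0, 0, 4, 0, 0],
])

```text
t: 11.12
ee_pos: [620.0, 188.8, 145.4]
orientation: [0.709, 1.454, -0.714]
ft_force: [1.3, -0.8, -2.3]
width: 14.2
```

```bash
python3 go.py 620 188.6 145.5 -60
```

```text
t 11.12 tcp [620.02 188.79 145.37] bar now -52.22 F [ 1.28 -0.83 -2.3 ] M [-0.04  0.07  0.25] w 14.2
R [-0.    0.79  0.61 -0.    0.61 -0.79 -1.   -0.   -0.  ]
shift tool mm [-0.13 -0.14  0.14] turn deg [ 7.78 -0.06  0.25] q [ 0.28  0.55  1.62 -0.    0.97 -0.38]
```

Emit:
carry_out([
  [0, 0, 0, 2, 0, 0],
  [0, 0, 0, 2, 0, 0],
])

```text
t: 11.38
ee_pos: [620.0, 188.8, 145.4]
orientation: [0.764, 1.434, -0.77]
ft_force: [0.1, 0.7, -3.6]
width: 13.8
```

```bash
python3 go.py 620 188.6 145.5 -60
```

```text
t 11.38 tcp [619.97 188.78 145.39] bar now -56.34 F [ 0.06  0.65 -3.61] M [-0.01  0.08  0.17] w 13.8
R [-0.    0.83  0.55 -0.    0.55 -0.83 -1.   -0.   -0.  ]
shift tool mm [-0.11 -0.08  0.17] turn deg [ 3.66 -0.04  0.26] q [ 0.28  0.55  1.62 -0.    0.97 -0.31]
```

Emit:
carry_out([
  [0, 0, 0, 2, 0, 0],
  [0, 0, 0, 2, 0, 0],
])

```text
t: 11.62
ee_pos: [619.9, 188.7, 145.4]
orientation: [0.82, 1.412, -0.826]
ft_force: [-0.7, -0.1, -2.6]
width: 14.0
```

```bash
python3 go.py 620 188.6 145.5 -60
```

```text
t 11.62 tcp [619.93 188.75 145.38] bar now -60.55 F [-0.67 -0.1  -2.55] M [-0.04  0.04  0.19] w 14.0
R [-0.    0.87  0.49 -0.    0.49 -0.87 -1.   -0.   -0.  ]
shift tool mm [-0.12 -0.01  0.16] turn deg [-0.55 -0.03  0.27] q [ 0.28  0.55  1.62 -0.    0.97 -0.24]
```

Emit:
carry_out([
  [0, 0, 0, 2, 0, 0],
  [0, 0, 0, 2, 0, 0],
])

```text
t: 11.88
ee_pos: [620.0, 188.6, 145.4]
orientation: [0.875, 1.388, -0.882]
ft_force: [0.3, -0.9, -2.6]
width: 14.4
```

```bash
python3 go.py 620 188.6 145.5 -70
```

```text
t 11.88 tcp [619.98 188.58 145.4 ] bar now -64.73 F [ 0.26 -0.94 -2.57] M [-0.06  0.06  0.81] w 14.4
R [-0.    0.9   0.43 -0.    0.43 -0.9  -1.   -0.    0.  ]
shift tool mm [-0.1   0.03 -0.01] turn deg [5.27 0.04 0.27] q [ 0.28  0.55  1.62 -0.    0.97 -0.16]
```

Emit:
carry_out([
  [0, 0, 0, 2, 0, 0],
  [0, 0, 0, 1.5, 0, 0],
])

```text
t: 12.12
ee_pos: [619.8, 188.8, 145.5]
orientation: [0.924, 1.366, -0.931]
ft_force: [-0.9, 0.8, -1.8]
width: 15.1
```

```bash
python3 go.py 620 188.6 145.5 -70
```

```text
t 12.12 tcp [619.78 188.83 145.45] bar now -68.41 F [-0.87  0.82 -1.77] M [0.07 0.19 1.02] w 15.1
R [-0.    0.93  0.37 -0.    0.37 -0.93 -1.   -0.01  0.  ]
shift tool mm [-0.05  0.12  0.29] turn deg [1.6  0.05 0.29] q [ 0.28  0.55  1.62 -0.    0.97 -0.1 ]
```

The moment jumped from 0.19 to 0.81 and then 1.02 N m, and the bar began slipping in the pads (opening 15.1 mm). That is the solid stop. I'll unload it and lift out.

Emit:
carry_out([
  [0, 0, 0, -3, 0, 0],
  [0, 0, 0, -2, 0, 0],
])

```text
t: 12.38
ee_pos: [619.7, 189.0, 145.4]
orientation: [0.857, 1.396, -0.865]
ft_force: [0.1, 0.5, -2.1]
width: 14.4
```

```bash
python3 go.py 620 188.6 230 -64
```

```text
t 12.38 tcp [619.7  188.97 145.41] bar now -63.39 F [ 0.06  0.51 -2.06] M [0.03 0.13 0.27] w 14.4
R [-0.    0.89  0.45 -0.    0.45 -0.89 -1.   -0.01  0.  ]
shift tool mm [-84.59  -0.33   0.47] turn deg [0.61 0.01 0.29] q [ 0.28  0.55  1.62 -0.    0.97 -0.19]
```

Emit:
carry_out([
  [0, 0, 0, -2, 0, 0],
  [0, 0, 0, 0, 0, 0],
])

```text
t: 12.62
ee_pos: [619.7, 189.0, 145.4]
orientation: [0.831, 1.408, -0.838]
ft_force: [0.3, 0.7, -2.3]
width: 14.1
```

```bash
python3 go.py 620 188.6 230 -64
```

```text
t 12.62 tcp [619.65 189.03 145.39] bar now -61.42 F [ 0.27  0.74 -2.3 ] M [0.08 0.15 0.03] w 14.1
R [-0.    0.88  0.48 -0.    0.48 -0.88 -1.   -0.01 -0.  ]
shift tool mm [-84.61  -0.32   0.48] turn deg [ 2.58 -0.03  0.29] q [ 0.28  0.55  1.62 -0.    0.97 -0.22]
```

Emit:
carry_out([
  [-0.003, -0.0003, 0.0004, 0, 0, 0],
  [-0.004, 0, 0, 0, 0, 0],
  [-0.006, 0, 0, 0, 0, 0],
  [-0.01, 0, 0, 0, 0, 0],
  [-0.03, 0, 0, 0, 0, 0],
  [-0.03, 0, 0, 0, 0, 0],
  [0, 0, 0, 0, 0, 0],
])

```text
t: 13.5
ee_pos: [620.6, 188.4, 233.4]
orientation: [0.834, 1.406, -0.839]
ft_force: [-1.0, 0.1, -2.8]
width: 13.7
```

```bash
python3 go.py 507 -272 225 28; python3 -c "
from h import *
d=img('side');crop(d,285,110,365,170,8,'out.png')"
```

```text
t 13.5 tcp [620.64 188.4  233.41] bar now -61.56 F [-1.    0.13 -2.78] M [-0.02  0.   -0.02] w 13.7
R [-0.    0.88  0.48 -0.    0.48 -0.88 -1.   -0.   -0.  ]
shift tool mm [   9.42 -319.16  350.71] turn deg [-89.56  -0.14   0.14] q [ 0.28  0.45  1.56 -0.    1.13 -0.22]
```

View pics/out.png

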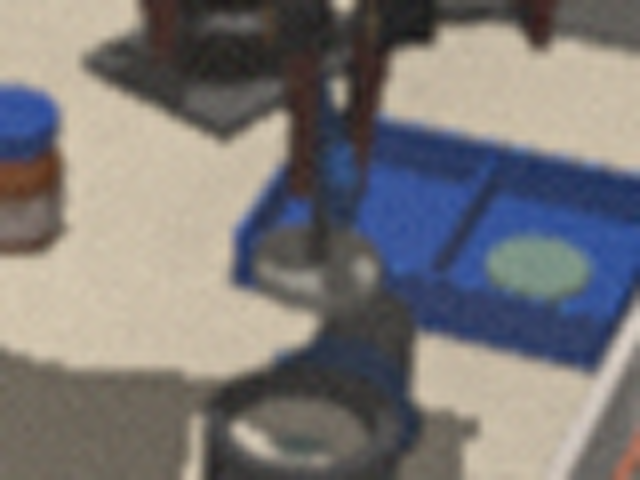

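The spanner is out, upright and clear of the boss. Returning to the stand without turning, since any yaw is allowed there.

Emit:
carry_out([
  [0, -0.034, 0.037, 0, 0, 0],
  [0, -0.037, 0.041, 0, 0, 0],
  [0, -0.037, 0.041, 0, 0, 0],
  [0, -0.037, 0.041, 0, 0, 0],
  [0, -0.037, 0.041, 0, 0, 0],
  [0, -0.037, 0.041, 0, 0, 0],
  [0, -0.037, 0.041, 0, 0, 0],
  [0, -0.037, 0.041, 0, 0, 0],
])

```text
t: 14.55
ee_pos: [508.7, -244.5, 222.3]
orientation: [0.825, 1.423, -0.841]
ft_force: [1.0, 0.6, -2.9]
width: 13.8
```

```bash
python3 go.py 507 -272 200 -62
```

```text
t 14.55 tcp [ 508.68 -244.52  222.34] bar now -61.14 F [ 0.95  0.55 -2.89] M [-0.05 -0.05  0.  ] w 13.8
R [-0.02  0.88  0.48 -0.    0.48 -0.88 -1.   -0.02 -0.01]
shift tool mm [ 22.37 -14.35  23.47] turn deg [ 0.85 -0.52  0.98] q [-0.46  0.34  1.75 -0.01  1.06 -0.96]
```

Emit:
carry_out([
  [0.01, -0.0143, 0.0235, 0.8, -0.5, 1],
  [0, 0, 0, 0, 0, 0],
  [0.03, 0, 0, 0, 0, 0],
  [0.04, 0, 0, 0, 0, 0],
  [0.03, 0, 0, 0, 0, 0],
  [0, 0, 0, 0, 0, 0],
])

```text
t: 15.3
ee_pos: [503.3, -271.5, 105.1]
orientation: [0.846, 1.409, -0.845]
ft_force: [-0.0, -0.5, -2.9]
width: 13.7
```

```bash
python3 go.py 507 -272 92 -62
```

```text
t 15.3 tcp [ 503.31 -271.45  105.09] bar now -62.17 F [-0.04 -0.51 -2.92] M [-0.03  0.04  0.01] w 13.7
R [-0.01  0.88  0.47  0.    0.47 -0.88 -1.   -0.   -0.01]
shift tool mm [13.06  3.06  2.3 ] turn deg [-0.17 -0.41  0.2 ] q [-0.52  0.51  1.82  0.    0.82 -1.  ]
```

Emit:
carry_out([
  [0.008, 0.003, 0.0023, 0, -0.4, 0],
  [0, 0, 0, 0, 0, 0],
  [0.004, 0, 0, 0, 0, 0],
])

```text
t: 15.68
ee_pos: [509.4, -271.8, 95.3]
orientation: [0.84, 1.399, -0.845]
ft_force: [0.1, 0.4, -2.8]
width: 13.6
```

```bash
python3 go.py 507 -272 72 -62
```

```text
t 15.68 tcp [ 509.41 -271.77   95.26] bar now -62.08 F [ 0.13  0.37 -2.84] M [ 0.   -0.    0.01] w 13.6
R [ 0.    0.88  0.47 -0.    0.47 -0.88 -1.   -0.    0.  ]
shift tool mm [23.26 -2.21 -1.01] turn deg [-0.08  0.21  0.07] q [-0.51  0.53  1.82 -0.    0.8  -0.99]
```

Emit:
carry_out([
  [0, -0.002, -0.001, 0, 0.2, 0],
  [0.004, 0, 0, 0, 0, 0],
  [0.004, 0, 0, 0, 0, 0],
])

```text
t: 16.05
ee_pos: [507.6, -272.4, 88.1]
orientation: [0.842, 1.399, -0.844]
ft_force: [-0.9, 0.5, -2.8]
width: 13.5
```

```bash
python3 go.py 507 -272 72 -62
```

```text
t 16.05 tcp [ 507.59 -272.37   88.07] bar now -62.1 F [-0.88  0.45 -2.77] M [0.   0.01 0.04] w 13.5
R [ 0.    0.88  0.47 -0.    0.47 -0.88 -1.   -0.    0.  ]
shift tool mm [16.07 -0.35 -0.64] turn deg [-0.1   0.11  0.  ] q [-0.51  0.54  1.82 -0.    0.78 -1.  ]
```

Emit:
carry_out([
  [0.003, -0.0003, -0.0005, 0, 0, 0],
  [0.003, 0, 0, 0, 0, 0],
  [0.003, 0, 0, 0, 0, 0],
])

```text
t: 16.42
ee_pos: [506.8, -272.1, 78.1]
orientation: [0.843, 1.4, -0.844]
ft_force: [-1.2, -0.3, -3.6]
width: 13.7
```

Emit:
carry_out([
  [0.003, 0, 0, 0, 0, 0],
  [0.002, 0, 0, 0, 0, 0],
])

```text
t: 16.68
ee_pos: [506.8, -272.0, 72.6]
orientation: [0.843, 1.4, -0.844]
ft_force: [0.0, 0.1, -2.6]
width: 13.7
```

```bash
python3 go.py 507 -272 68.2 -62
```

```text
t 16.68 tcp [ 506.76 -272.04   72.62] bar now -62.11 F [ 0.02  0.11 -2.62] M [-0.02  0.01 -0.  ] w 13.7
R [ 0.    0.88  0.47 -0.    0.47 -0.88 -1.   -0.    0.  ]
shift tool mm [4.42 0.23 0.07] turn deg [-0.11  0.07  0.03] q [-0.51  0.56  1.83 -0.    0.75 -1.  ]
```

Emit:
carry_out([
  [0.0015, 0, 0, 0, 0, 0],
  [0.0015, 0, 0, 0, 0, 0],
])

```text
t: 16.92
ee_pos: [506.8, -272.1, 69.4]
orientation: [0.843, 1.4, -0.844]
ft_force: [-0.2, 0.2, -1.7]
width: 13.7
```

Emit:
carry_out([
  [0.001, 0, 0, 0, 0, 0],
  [0.0005, 0, 0, 0, 0, 0],
])

```text
t: 17.18
ee_pos: [506.9, -272.1, 68.2]
orientation: [0.843, 1.4, -0.844]
ft_force: [-2.4, 0.8, 5.7]
width: 13.7
```

```bash
python3 go.py 507 -272 68.2 -62
```

```text
t 17.18 tcp [ 506.93 -272.12   68.21] bar now -62.11 F [-2.44  0.81  5.65] M [0.23 0.5  0.07] w 13.7
R [ 0.    0.88  0.47 -0.    0.47 -0.88 -1.   -0.    0.  ]
shift tool mm [ 0.01  0.12 -0.08] turn deg [-0.11  0.07  0.03] q [-0.51  0.57  1.83 -0.    0.74 -1.  ]
```

Seated with about 8 N of contact. Releasing.

Emit:
carry_out([
  [0, 0, 0, 0, 0, 0],
  [0, 0, 0, 0, 0, 0],
  [0, 0, 0, 0, 0, 0],
  [0, 0, 0, 0, 0, 0],
  [0, 0, 0, 0, 0, 0],
  [0, 0, 0, 0, 0, 0],
  [0, 0, 0, 0, 0, 0],
  [0, 0, 0, 0, 0, 0],
], grip=0)

```text
t: 18.18
ee_pos: [507.7, -272.6, 68.8]
orientation: [0.843, 1.398, -0.844]
ft_force: [-0.1, 0.2, -0.3]
width: 86.9
```

Emit:
carry_out([
  [-0.01, 0, 0, 0, 0, 0],
  [-0.03, 0, 0, 0, 0, 0],
  [-0.05, 0, 0, 0, 0, 0],
  [-0.05, 0, 0, 0, 0, 0],
  [0, 0.02, -0.05, 0, 0, 0],
  [0, 0.02, -0.05, 0, 0, 0],
  [0, 0.02, -0.05, 0, 0, 0],
  [0, 0.02, -0.05, 0, 0, 0],
])

```text
t: 19.18
ee_pos: [486.3, -56.0, 218.5]
orientation: [0.849, 1.388, -0.846]
ft_force: [1.4, -0.2, -0.1]
width: 87.5
```

Emit:
carry_out([
  [0, 0, -0.05, 0, 0, 0],
  [0, 0, -0.05, 0, 0, 0],
  [0, 0, 0, 0, 0, 0],
  [0, 0, 0, 0, 0, 0],
])

```text
t: 19.68
ee_pos: [438.9, 38.0, 220.6]
orientation: [0.847, 1.385, -0.839]
ft_force: [0.1, -0.2, -0.0]
width: 87.8
```

```bash
python3 go.py 507 -272 68.2 -62; sed -i "s/^pl=.*//;s/^for b in pl.*//" m.py; sed '/^w=region(d,185/,$d' m.py > m2.py; cat >> m2.py <<'E'
A=cv2.resize(d['pixels'][135:179,178:222],(360,360),interpolation=cv2.INTER_CUBIC)
B=cv2.resize(e['pixels'][225:275,210:275],(468,360),interpolation=cv2.INTER_CUBIC)[:,:400]
cv2.imwrite('pics/end.png',np.hstack([A,B]))
E
python3 m2.py
```

```text
t 19.68 tcp [438.94  37.98 220.62] bar now -62.19 F [ 0.15 -0.21 -0.  ] M [-0.07  0.   -0.04] w 87.8
R [ 0.01  0.88  0.47 -0.    0.47 -0.88 -1.    0.01  0.01]
shift tool mm [154.58 -86.19 304.35] turn deg [-0.19  0.59 -0.66] q [ 0.06  0.14  2.03 -0.01  0.95 -0.42]
top bar ((348.6661682128906, 191.20162963867188), (3.1407628059387207, 27.582275390625), 61.727962493896484) 69.28125 [ 506.70067322 -272.5423975   100.        ]
((506.7319641113281, -272.5954895019531), (9.696643829345703, 86.217041015625), 27.563304901123047)
side bar ((233.625, 242.0), (14.875, 3.625), 90.0) 49.046875 [ 509.51333403 -280.28135686   93.        ]
stand top ((535.0462036132812, -260.6755065917969), (149.38800048828125, 95.73482513427734), 18.895893096923828) [[ 448.87573 -239.57736]
 [ 479.8794  -330.1529 ]
 [ 621.2167  -281.77365]
 [ 590.213   -191.19812]]
```

View pics/end.png

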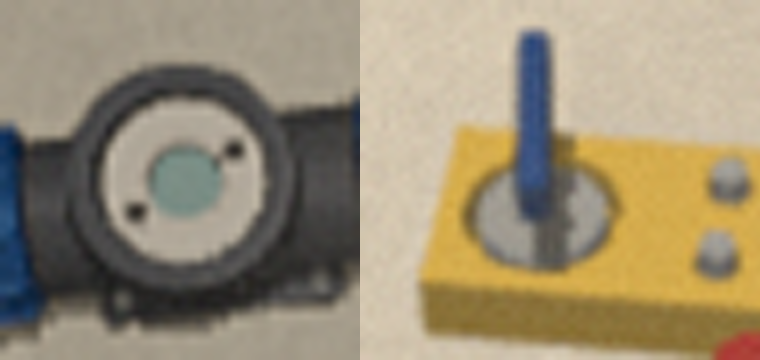

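The end crop shows the spanner upright in the yellow pocket, with the bar within 0.5 mm of its starting position. The ring's holes are now at crop (235,149) and (137,211), a line at about -58°. That is roughly 35° (0.62 rad) clockwise, consistent with a start near 0.98. The 1 N m reaction against 0.2 N m of friction means the ring is on its stop. Handing in.

```bash
python3 -c "
from workcell import ctrl
ctrl.close_job()"
```

```text
the job is handed in; nothing more can be done
```

I took the spanner from the yellow stand and felt its pins into the ring's holes. I turned the ring clockwise to its stop, then set the spanner back in its pocket and handed the job in at about 20 s of the 72 s allowed. No verdict is reported.

- **Feeling in:** the pins dropped in with no more than about 2 N of extra force. They ended about 6.8 mm below the ring's face.
- **Ring home:** the turning moment was about 0.2 N m while the ring moved, then rose to 0.8–1.0 N m at the stop and the bar began to slip in the pads. At 1 N m that is roughly 23 N per pin. I then backed off until the moment read zero before lifting out.
- **Ring angle:** the last picture shows the hole line turned about 35° (0.62 rad), less than the roughly 40° the tool turned. Pin clearance and slip in the grip account for the difference. A 0.62 rad turn implies a start near 0.98, which is inside the stated range. I could not read the joint value itself, so the ring being home rests on the moment rise and this angle.
- **Spanner:** it was set down with about 8 N. The last pictures show it upright in the pocket, with the bar within 0.5 mm of its starting position in the top view. The side view's bar measurement disagrees by about 8 mm in y. It was already 6.5 mm off before I moved anything, because its mask shifts with the colour threshold, so I relied on the top view.
- **Other things on the deck:** the gripper ended clear and open, reading no force. I did not check the bystanders in a final picture. All travel was well above them, and no unexpected contact forces appeared.

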